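# Stand the toppled canister back up and close it

### The job

The slim steel canister has been knocked over on the kitchen worktop and its wooden lid has come off. Stand the canister upright, mouth up, with its whole base on the round wooden stand and let go of it; then put its lid on so that it sits fully down and level. Do not drop the canister or the lid, and leave the other things on the worktop where they are.

Things in the scene. Friction and masses are not known exactly. Their poses are not given: they have to be found in the camera images.
- canister: Slim open steel canister, plain cylinder 140 mm long, 56 mm outer diameter, wall 4 mm (bore 48 mm), bottom 5 mm thick, about 0.3 kg, with a 14 mm black band round its bottom end; it lies on its side on the worktop. Origin on its axis at mid-length (70 mm from the bottom, 70 mm from the mouth); its z axis runs along the canister from bottom to mouth.
- lid: Round wooden lid of the slim canister, standing plug down, knob up. Origin: centre of the plug's underside; z axis up through the knob. Heights: tapered plug 0-8 mm (diameter 35 to 41 mm), which goes into the canister's mouth; disc 8-16 mm (64 mm diameter); knob 16-42 mm (20 to 24 mm diameter). 80 g. Closed, the disc lies on the rim, the origin 8 mm below it.
- stand: Low round dark wooden stand, 150 mm in diameter, 15 mm high, flat top, fixed to the worktop. Origin at the centre of its underside.
- big_canister: Bystander: larger steel canister with its wooden lid on, 96 mm in diameter, 205 mm high, standing; origin at the centre of its underside.
- pepper_mill: Bystander: turned dark wooden pepper mill, 54 mm in diameter, 185 mm high, standing; origin at the centre of its underside.
- water_bottle: Bystander: blue bottle, 68 mm in diameter, 200 mm high, standing; origin at the centre of its underside.
- mug: Bystander: white mug, 80 mm in diameter, 90 mm high, handle at its +y side; origin at the centre of its underside.
- soap_bottle: Bystander: amber soap bottle, 64 mm in diameter, 170 mm high, standing; origin at the centre of its underside.
- small_bowl: Bystander: small ceramic bowl, 72 mm in diameter, 40 mm high; origin at the centre of its underside.
- wooden_spoon: Bystander: wooden spoon, 200 mm long, lying along its x axis on the worktop.

How it is judged (in metres and radians):
On the way:
1. The canister stands upright on the round stand, released, its lid not yet on it (angle between canister's own z axis and vertical below 0.08 rad and horizontal distance between canister and stand below 0.047 m and height (world z) of canister between 0.079 and 0.092 m and linear speed of canister below 0.03 m/s and contact force between canister and the fingers below 0.1 N and distance between lid and canister above 0.1 m), for 0.3 s.
At the end, for the whole second after the job is handed in: The canister stands upright (within 0.08 rad), mouth up, its whole base on the stand (axis within 47 mm of the stand's centre), at rest and released; the lid sits in its mouth, plug down, within 7 mm of the axis, fully down on the rim (within about 3 mm) and level on it (within 0.07 rad), at rest (angle between canister's own z axis and vertical below 0.08 rad and horizontal distance between canister and stand below 0.047 m and height (world z) of canister between 0.079 and 0.092 m and linear speed of each of canister, lid below 0.03 m/s and contact force between canister and the fingers below 0.1 N and z of lid in the frame of canister between 0.058 and 0.065 m and horizontal distance between lid and canister below 0.007 m and angle between the z axis of lid and the z axis of canister, either way round below 0.07 rad and angle between lid's own z axis and vertical below 0.12 rad); the robot touches nothing.
It fails at once if A bystander is shifted by more than 40 mm or knocked over (distance of any of big_canister, pepper_mill, water_bottle, mug, soap_bottle, small_bowl, wooden_spoon from where it was at the start of the episode above 0.04 m or angle between any of big_canister, pepper_mill, water_bottle, mug, soap_bottle, small_bowl's own z axis and vertical above 0.5 rad).
It fails at once if The canister is dropped (let go and falling faster than 0.8 m/s, about 3 cm of fall) (contact force between canister and the fingers below 0.1 N and linear speed of canister above 0.8 m/s).
It fails at once if The lid is dropped (let go and falling faster than 0.8 m/s, about 3 cm of fall) (contact force between lid and the fingers below 0.1 N and linear speed of lid above 0.8 m/s).
It also fails if it takes over 59 s, if anything falls off the work surface, if the arm or the gripper's body presses on something with over 40 N, if the wrist force passes 120 N, or if a joint passes its speed limit or range.

### The arm

A 6-joint arm with a two-finger parallel gripper is mounted at the origin on the work surface. World frame = base frame: x ahead of the robot, y to its left, z up, the work surface at z = 0. Lengths are in mm, angles in degrees, forces in N, time in s.
With the tool pointing down it reaches from about 325 to 775 mm from the base axis. Payload 5.5 kg.
Tool frame: the origin (TCP) lies midway between the tips of the shut fingers; the grasp point (between the pads) lies 19 mm behind it; z points along the fingers, y is the line along which they close (so a half turn about z gives the same grasp; the last joint's range is limited). The gripper opens to 85 mm and grips with 20 to 120 N. Pads are 22 mm wide; open, the fingers measure 114 mm over their backs; the gripper's body (76 mm by 85 mm) begins 54 mm behind the grasp point. The pads swing forward as they close: fully open they stand 13 mm farther back than shut.
Start: joints at [64.074, 5.22, 70.514, -0, 104.267, -3.249], TCP at [231.333, 553.626, 231.275] pointing down, gripper open.
Joint ranges: [-164.24, 164.24], [-49.07, 125.15], [9.68, 141.18], [-86.29, 266.29], [3.28, 154.24], [-151.56, 151.56]. Speed limits (degrees/s): [147.25, 147.25, 172.46, 180, 180, 180].

### API

Orientations are given as [roll, pitch, yaw] about the fixed x, y, z axes, in that order (R = Rz(yaw) Ry(pitch) Rx(roll)).
In Python, from cell import state, vision, workorder, boxes_of, outline_of gives the robot as it stands.
- The arm moves only by the tool apply_moves, never from a script. Its argument "deltas" is a list that holds one entry, the list of rows, each a list of 6 numbers: the shift along the tool's x, y, z in mm, then the turn, a rotation vector about the tool's x, y, z in degrees. A call has 1 to 10 rows; each row shifts and turns the commanded pose from where the row before left it, along the tool's axes as they then stand; what a row does not reach is not made up. A row lasts 1/10 s, in which the tool goes at most 50 mm and 8.59 degrees, less where a joint would pass 70% of its speed; a pose out of reach is approached as far as the arm can. A call is refused whole if a number of a shift passes 50 or a number of a turn 8.59, either way. A call with a gripper value outside its range is refused whole. "jaw" is the finger opening in mm, from 0 to 85.4, set as the call begins (left out, the last holds). The fingers move at their own pace and stop on an object; "squeeze" is the grip in N (left out, the last holds). Time passes only in rows, so rows that do not move let the fingers close. It gives the time, the measured TCP pose, the force, the opening and the grip force at its end, in the units of the state.
- state(): the state, without advancing time (a new reading comes with each control period).
- vision.read_camera(name): name is "scene" or "top" or "wrist"; returns a dict with "img" (480x640x3 uint8, red, green, blue), "mtx" (3x3 intrinsics, pixels), "extrinsics" (4x4, takes a point from camera to world coordinates). Camera axes: x right, y down, z forward; pixel columns grow to the right and rows downward; lengths in mm; the calibration is good to about 2 mm. The wrist camera is an equidistant fisheye: a pixel r from the principal point sees the ray r / f radians off the axis. A picture is of the moment at which its call begins. There is no depth.
- workorder.finish_job(): hands the job in; it is judged then, once.
Trained networks look in a picture, given as the dict that the camera call returned (one of the last four; its "shot" number tells which), for a name from the list of things; names that differ only in an ending like _2 or _b are one class to them, and where a whole thing is asked for, a point or a joint stands for the part that bears it (a point fixed in the world has none). Each returns a list of dicts, best first, with "confidence" (0 to 1); they miss things now and then, are a little off and sometimes report something else, mostly with a low value. They report only what shows in the picture. A call takes as long as a camera call.
- boxes_of(query, picture): "box" ([centre column, centre row, width, height] in pixels, round what is visible of it).
- outline_of(query, picture): "pixels" (480x640 bool, what is visible of it) and "box" ([centre column, centre row, width, height] in pixels, round what is visible of it).
The state is a dict: "time": time; "joint_positions": joint angles; "qd": joint speeds; "effort": joint torques, N m; "position": TCP position; "ee_rot": TCP orientation; "contact_force": force on the tool from outside, world axes, zero at the start; "wrist_torque": the same for the moment, N m; "grip_width": opening from 0.0 (shut) to 1.0 (fully open); "gripper_force": force on a finger pad.
Only numpy, scipy, OpenCV 4.12 (cv2) and the standard library are available. Lean on these libraries where they do the work, as an engineer would, in place of code of your own. Each camera call takes 0.05 s, during which the arm holds its last target. There are 200 camera calls.

## Working session

There is one attempt and no reset: what is moved stays moved. The work goes in short steps, Python scripts to look and compute and a tool call to move; the robot and the scene stay as the last step left them, time stands still between calls to the robot, and variables do not carry over. Pictures are saved under pics/ and viewed, at most 10 in all, crops included, and the job is handed in when it is done.

Besides the shell and the picture viewer there is one more tool, called after ">>>" as name([rows], argument=value, ...), one row to a line, values as JSON. apply_moves: Moves the arm, as the interface text tells. Its arguments: {"type":"object","properties":{"deltas":{"type":"array","items":{"type":"array","items":{"type":"array","items":{"type":"number"}}}},"jaw":{"type":"number"},"squeeze":{"type":"number"}},"required":["deltas"]}

```bash
mkdir -p pics; cat > h.py <<'E'
import numpy as np, cv2
from cell import state, vision, workorder, boxes_of, outline_of
from scipy.spatial.transform import Rotation as R
def px2z(c,uv,z):
    uv=np.atleast_2d(np.float64(uv)); d=np.c_[uv,np.ones(len(uv))]@np.linalg.inv(c["mtx"]).T
    E=np.array(c["extrinsics"]); d=d@E[:3,:3].T; o=E[:3,3]
    return o+d*((z-o[2])/d[:,2])[:,None]
def proj(c,P):
    E=np.linalg.inv(c["extrinsics"]); p=np.atleast_2d(P)@E[:3,:3].T+E[:3,3]; p=p@np.array(c["mtx"]).T
    return p[:,:2]/p[:,2:]
def save(c,n): cv2.imwrite("pics/"+n,c["img"][:,:,::-1])
E
python3 - <<'E'
from h import *
s=state(); print(s)
for n in("top","scene"):
    c=vision.read_camera(n); save(c,n+"0.png"); print(n,np.array(c["mtx"]).round(1).tolist(),np.array(c["extrinsics"]).round(3).tolist())
    for q in "canister lid stand big_canister pepper_mill water_bottle mug soap_bottle small_bowl wooden_spoon".split():
        for b in boxes_of(q,c)[:2]: print(q,np.round(b["box"],1),round(b["confidence"],2), px2z(c,b["box"][:2],{"canister":28,"stand":15,"lid":20}.get(q,0)).round(0) )
E
```

```text
{'time': 0.0, 'joint_positions': array([ 6.40749167e+01,  5.26225085e+00,  7.05821918e+01,  1.53947299e-03,
        1.04267446e+02, -3.24706043e+00]), 'qd': array([-0.03520152, -0.09596527,  0.03651017,  0.055909  ,  0.0106948 ,
       -0.02243833]), 'effort': array([ 4.40892063e-04, -4.58722007e+01, -4.18035114e+01,  1.76004223e-04,
        1.12259109e-02,  3.07338155e-05]), 'position': array([231.18276497, 553.36083155, 230.15676167]), 'ee_rot': array([-1.79888375e+02, -7.82789959e-03,  1.57322347e+02]), 'contact_force': array([-0.11371532,  0.38636788,  0.14455211]), 'wrist_torque': array([-0.01077669, -0.04055193,  0.02838001]), 'gripper_force': 0.0, 'grip_width': 1.0030294867822782}
top [[461.5, 0.0, 315.6], [0.0, 461.5, 246.0], [0.0, 0.0, 1.0]] [[0.007, -0.995, 0.098, 511.741], [-1.0, -0.005, 0.018, -28.227], [-0.017, -0.098, -0.995, 1199.605], [0.0, 0.0, 0.0, 1.0]]
canister [227.2 300.1  59.9  31.4] 0.87 [[489. 215.  28.]]
lid [304.1 248.4  26.7  21.8] 0.8 [[622.  22.  20.]]
stand [419.1 279.9  56.5  63.3] 0.62 [[ 543. -272.   15.]]
big_canister [315.9 184.5  41.5  53.4] 0.97 
[... 789 characters left out ...]
8.1] 0.51 [[691. -11.  28.]]
lid [336.6 257.6  13.5  22.1] 0.74 [[623.  42.  20.]]
stand [222.6 237.4  57.   32. ] 0.68 [[ 571. -265.   15.]]
big_canister [309.6 269.1  50.7  89. ] 0.9 [[654. -22.   0.]]
pepper_mill [403.4 279.1  28.5  67.7] 0.63 [[661. 211.   0.]]
pepper_mill [154.7 225.5  34.5  47.6] 0.39 [[ 521. -472.    0.]]
water_bottle [224.5 257.   29.4  82.7] 0.79 [[ 634. -245.    0.]]
mug [155.3 227.3  30.   44.2] 0.59 [[ 529. -467.    0.]]
soap_bottle [495.6 255.1  36.1  69.5] 0.58 [[531. 445.   0.]]
small_bowl [325.8 220.4  21.3  22.4] 0.56 [[431.  -8.   0.]]
small_bowl [407.8 228.1  59.2  30.8] 0.35 [[438. 219.   0.]]
wooden_spoon [476.4 230.5  23.4  46.8] 0.75 [[424. 405.   0.]]
```

View pics/top0.png

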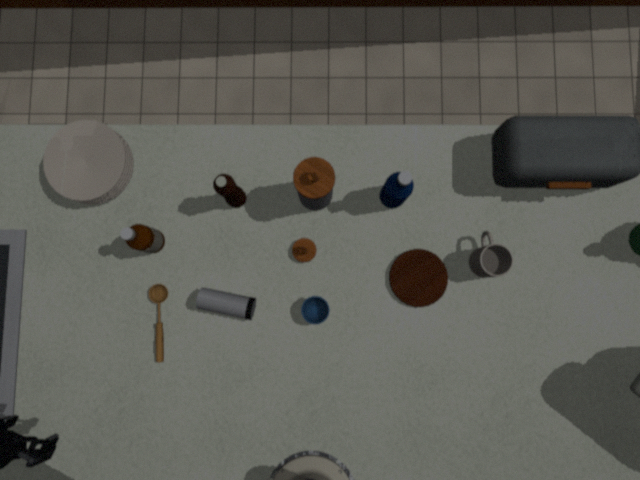

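View pics/scene0.png

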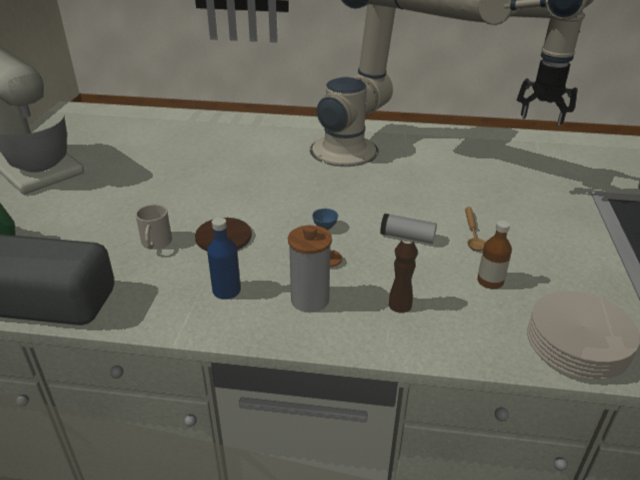

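```bash
cat >> h.py <<'E'
a=np.linspace(0,2*np.pi,48,endpoint=False)
def ring(r,z): return np.c_[r*np.cos(a),r*np.sin(a),0*a+z]
SH=dict(canister=np.r_[ring(28,-70),ring(28,70)],stand=np.r_[ring(75,0),ring(75,15)],lid=np.r_[ring(32,8),ring(32,16),ring(12,42)],
 big_canister=np.r_[ring(48,0),ring(48,170)],small_bowl=np.r_[ring(25,0),ring(36,40)],pepper_mill=np.r_[ring(27,0),ring(20,185)],soap_bottle=np.r_[ring(32,0),ring(32,120),ring(10,170)],water_bottle=np.r_[ring(34,0),ring(34,140),ring(12,200)])
from scipy.optimize import minimize
def hullmask(c,P,S=4):
    m=np.zeros((480*S,640*S),np.uint8); h=cv2.convexHull(np.float32((proj(c,P)+.5)*S))
    cv2.fillConvexPoly(m,h.round().astype(np.int32),1); return cv2.resize(m.astype(np.float32),(640,480),interpolation=cv2.INTER_AREA)
def fit(q,views,x0,pose=lambda p:(R.identity(),np.r_[p[:2],0])):
    def cost(p):
        r,t=pose(p); P=r.apply(SH[q])+t
        return sum(np.abs(hullmask(c,P)-m).sum()/m.sum() for c,m in views)
    n=len(x0); s=np.vstack([x0]+[np.array(x0)+d for d in np.diag([15.,15.,10.][:n])])
    r=minimize(cost,x0,method="Nelder-Mead",options=dict(initial_simplex=s,xatol=.1,fatol=1e-4)); return r.x.round(1),round(r.fun,3)
def lying(p): # yaw of bottom->mouth
    return R.from_euler("xyz",[0,90,0],degrees=True)*R.identity() if 0 else R.from_euler("yz",[90,p[2]],degrees=True),np.r_[p[:2],28]
E
python3 - <<'E'
from h import *
C=[vision.read_camera("top"),vision.read_camera("scene")]
g=dict(canister=[489,215,80],stand=[543,-272],lid=[622,22],big_canister=[720,-10],small_bowl=[455,-8],pepper_mill=[720,218],soap_bottle=[590,447],water_bottle=[710,-230])
for q,x0 in g.items():
    V=[]
    for c in C:
        o=outline_of(q,c)
        if o: V.append((c,o[0]["pixels"].astype(np.float32)))
    ps={} if q!="canister" else dict(pose=lying)
    print(q,[(fit(q,v,x0,**ps)) for v in ([V]+[[u] for u in V])])
E
```

```text
canister [(array([482.4, 218.1,  79. ]), np.float64(2.32)), (array([482.2, 217.7,  78.1]), np.float64(0.05)), (array([-2794.7,  1190.7,   109.1]), np.float64(1.0))]
stand [(array([ 550.2, -270.4]), np.float64(0.922)), (array([ 550.9, -269.5]), np.float64(0.031)), (array([ 540.4, -273.9]), np.float64(0.865))]
lid [(array([621. ,  24.8]), np.float64(1.447)), (array([620.3,  23.1]), np.float64(0.075)), (array([617.1,  30.6]), np.float64(1.319))]
big_canister [(array([773.4,  -3.3]), np.float64(3.393)), (array([773.4,  -3.8]), np.float64(0.042)), (array([-2755.4,   522.6]), np.float64(1.0))]
small_bowl [(array([467.5,  -6.1]), np.float64(0.383)), (array([468.8,  -6.2]), np.float64(0.096)), (array([464.6,  -7.8]), np.float64(0.261))]
pepper_mill [(array([758.5, 203.6]), np.float64(0.416)), (array([759.1, 204.2]), np.float64(0.251)), (array([757.8, 203.4]), np.float64(0.162))]
soap_bottle [(array([642.1, 420.3]), np.float64(0.241)), (array([642.4, 422.3]), np.float64(0.097)), (array([638.6, 420.6]), np.float64(0.118))]
water_bottle [(array([ 764.2, -205.5]), np.float64(0.274)), (array([ 765.4, -204.9]), np.float64(0.106)), (array([ 761. , -206.4]), np.float64(0.15))]
```

```bash
cat >> h.py <<'E'
def Rot(y,z):
    y=np.array(y,float);z=np.array(z,float);z/=np.linalg.norm(z);y-=z*(y@z);y/=np.linalg.norm(y);return R.from_matrix(np.c_[np.cross(y,z),y,z])
def plan(T,R1,mm=35,deg=6.5,start=None):
    s=state(); p=np.array(s["position"]) if start is None else np.array(start[0],float); r=R.from_euler("xyz",s["ee_rot"],degrees=True) if start is None else start[1]
    R1=r if R1 is None else R1; w=(r.inv()*R1).as_rotvec(degrees=True); T=np.array(T,float)
    n=int(np.ceil(max(np.linalg.norm(T-p)/mm,np.linalg.norm(w)/deg,1))); p0,r0=p,r; rows=[]
    for k in range(1,n+1):
        d=r.inv().apply(p0+(T-p0)*k/n-p).round(0 if k<n else 1); q=(r.inv()*r0*R.from_rotvec(w*k/n,degrees=True)).as_rotvec(degrees=True).round(1)
        rows.append([*(d+0),*(q+0)]); p=p+r.apply(d); r=r*R.from_rotvec(q,degrees=True)
    print(n); 
    for i in range(0,n,10): print(str([[float(f"{v:g}") for v in x] for x in rows[i:i+10]]).replace(".0,",",").replace(".0]","]"))
    return p,r
def st():
    s=state(); print(round(s["time"],2),s["position"].round(1),s["ee_rot"].round(1),s["joint_positions"].round(0),s["contact_force"].round(1),round(s["grip_width"],2),round(s["gripper_force"],1))
u=np.array([np.cos(np.radians(78)),np.sin(np.radians(78)),0])
RP=Rot([u[1],-u[0],0],[*(-u[:2]),-1])
E
python3 - <<'E'
from h import *
plan([486.4,237,190],RP)
E
```

```text
14
[[-26, -14, 3, 2.2, -2.7, 5.4], [-26, -11, 5, 2.2, -2.7, 5.3], [-27, -9, 6, 2.3, -2.6, 5.4], [-28, -5, 8, 2.2, -2.7, 5.3], [-27, -3, 9, 2.2, -2.7, 5.4], [-28, 0, 11, 2.2, -2.6, 5.3], [-26, 3, 11, 2.2, -2.7, 5.4], [-26, 6, 13, 2.2, -2.7, 5.3], [-24, 9, 14, 2.2, -2.7, 5.4], [-22, 11, 14, 2.3, -2.6, 5.3]]
[[-21, 15, 15, 2.2, -2.7, 5.4], [-19, 16, 16, 2.2, -2.7, 5.3], [-16, 19, 15, 2.2, -2.7, 5.4], [-13.3, 20.8, 15.3, 2.2, -2.6, 5.3]]
```

>>> apply_moves([
  [[-26, -14, 3, 2.2, -2.7, 5.4], [-26, -11, 5, 2.2, -2.7, 5.3], [-27, -9, 6, 2.3, -2.6, 5.4], [-28, -5, 8, 2.2, -2.7, 5.3], [-27, -3, 9, 2.2, -2.7, 5.4], [-28, 0, 11, 2.2, -2.6, 5.3], [-26, 3, 11, 2.2, -2.7, 5.4], [-26, 6, 13, 2.2, -2.7, 5.3], [-24, 9, 14, 2.2, -2.7, 5.4], [-22, 11, 14, 2.3, -2.6, 5.3]],
], jaw=85, squeeze=80)

```text
time: 3.0
position: [413.5, 327.1, 202.1]
ee_rot: [-172.1, 32.7, 104.3]
contact_force: [0.4, 0.1, -0.4]
grip_width: 0.996
gripper_force: 0.0
```

>>> apply_moves([
  [[-21, 15, 15, 2.2, -2.7, 5.4], [-19, 16, 16, 2.2, -2.7, 5.3], [-16, 19, 15, 2.2, -2.7, 5.4], [-13.3, 20.8, 15.3, 2.2, -2.6, 5.3], [0, 0, 0, 0, 0, 0], [0, 0, 0, 0, 0, 0]],
])

```text
time: 3.6
position: [486.6, 236.7, 189.2]
ee_rot: [-179.9, 45.0, 78.1]
contact_force: [-0.3, -0.1, 0.8]
grip_width: 0.995
gripper_force: 0.0
```

```bash
python3 - <<'E'
from h import *
st(); print(RP.as_euler("xyz",degrees=True))
c=vision.read_camera("wrist"); save(c,"w1.png"); print(c["mtx"])
plan([486.4,237,12.4],RP)
E
```

```text
3.6 [486.6 236.7 189.2] [-179.9   45.    78.1] [ 39.  24.  63. -33. 126.  39.] [-0.3 -0.1  0.8] 1.0 0.0
[180.  45.  78.]
[[371.64829954   0.         321.88661889]
 [  0.         371.64829954 243.02122503]
 [  0.           0.           1.        ]]
6
[[21, 0, 21, 0, 0, 0], [21, 0, 21, 0, 0, 0], [21, 0, 21, 0, 0, 0], [20, 0, 21, 0, -0.1, 0.1], [21, 0, 21, 0, 0, 0], [21.3, 0.3, 20.8, 0, 0, 0]]
```

View pics/w1.png

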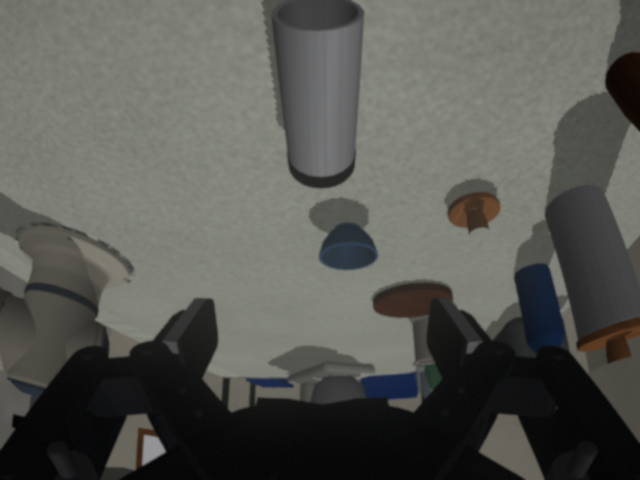

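The canister is lined up with the fingers: its axis runs at columns 319–322, and the fingers' midpoint is at about 321. I'm descending now.

>>> apply_moves([
  [[21, 0, 21, 0, 0, 0], [21, 0, 21, 0, 0, 0], [21, 0, 21, 0, 0, 0], [20, 0, 20, 0, 0, 0], [15, 0, 15, 0, 0, 0], [12, 0, 12, 0, 0, 0], [9, 0, 9, 0, 0, 0], [6, 0, 6, 0, 0, 0], [0, 0, 0, 0, 0, 0]],
])

```text
time: 4.55
position: [486.2, 237.1, 12.5]
ee_rot: [-179.9, 45.0, 78.1]
contact_force: [-0.6, -0.5, 0.5]
grip_width: 0.997
gripper_force: 0.0
```

>>> apply_moves([
  [[0, 0, 0, 0, 0, 0], [0, 0, 0, 0, 0, 0], [0, 0, 0, 0, 0, 0], [0, 0, 0, 0, 0, 0], [0, 0, 0, 0, 0, 0], [0, 0, 0, 0, 0, 0]],
], jaw=45, squeeze=80)

```text
time: 5.15
position: [487.0, 237.7, 14.7]
ee_rot: [179.8, 44.9, 77.9]
contact_force: [-0.5, 2.2, 5.8]
grip_width: 0.641
gripper_force: 84.6
```

```bash
python3 - <<'E'
from h import *
st()
c=vision.read_camera("wrist"); save(c,"w2.png")
E
```

```text
5.15 [487.  237.7  14.7] [179.8  44.9  77.9] [ 39.  31.  72. -29. 112.  48.] [-0.5  2.2  5.8] 0.64 84.6
```

View pics/w2.png

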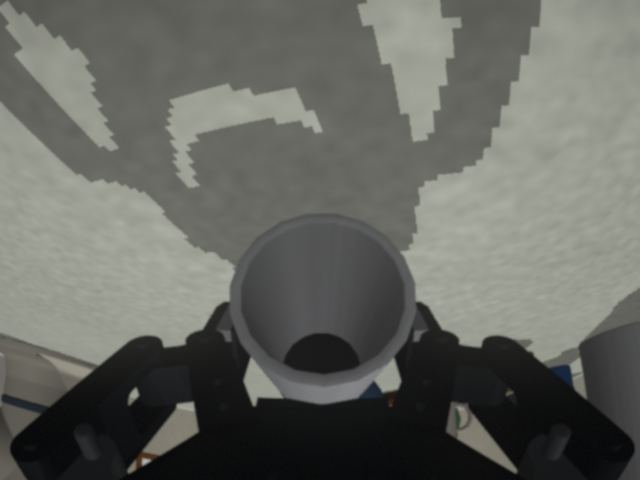

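```bash
cat >> h.py <<'E'
Rg=R.from_euler("xyz",[179.8,44.9,77.9],degrees=True); Pg=np.array([487.,237.7,14.7])
off=Rg.inv().apply(np.array([482.3,218,28])-Pg); ax=Rg.inv().apply(u)
def Rfin(psi):
    h=np.array([np.cos(np.radians(psi)),np.sin(np.radians(psi)),0]); 
    A=np.c_[u,[0,0,-1],np.cross(u,[0,0,-1])]; B=np.c_[[0,0,1],h,np.cross([0,0,1],h)]
    return R.from_matrix(B@A.T)*Rg
def tcp_for(center,r): return np.array(center,float)-r.apply(off)
E
python3 - <<'E'
from h import *
print(off,ax)
s1=(Pg+[0,0,150],Rg); print([0,0,0]); plan(s1[0],Rg)
f=Rfin(-26); T=tcp_for([551,-270,85],f); print(T,f.as_euler("xyz",degrees=True),f.apply(ax))
plan(T+[0,0,140],f,30,6.5,s1)
w=(Rg.inv()*f).as_rotvec()
for k in (.25,.5,.75): r=Rg*R.from_rotvec(w*k); print(r.as_matrix()[:,2].round(2),r.apply(ax).round(2))
E
```

```text
[-23.73022897  -0.48309649   4.86958426] [ 0.70833876  0.00071863 -0.70587229]
[0, 0, 0]
5
[[-21, 0, -21, 0, 0, 0], [-21, 0, -22, 0, 0, 0], [-21, 0, -21, 0, 0, 0], [-22, 0, -21, 0, 0, 0], [-20.8, 0.3, -21.3, 0, 0, 0]]
[ 562.73414687 -276.28102162  105.24669268] [179.94166869 -45.09991243 -26.10034952] [-2.82695111e-16  2.66947804e-17  1.00000000e+00]
20
[[-20, 9, 14, 0, 3.1, 5.6], [-20, 11, 14, 0, 3.1, 5.7], [-19, 13, 12, 0, 3.1, 5.6], [-19, 15, 11, 0, 3.1, 5.6], [-18, 16, 10, 0, 3.1, 5.6], [-16, 19, 10, 0, 3.1, 5.6], [-15, 19, 8, -0.1, 3.1, 5.7], [-14, 22, 8, 0, 3, 5.6], [-11, 22, 7, 0, 3.1, 5.6], [-10, 24, 6, 0, 3.1, 5.7]]
[[-8, 24, 6, 0, 3.1, 5.6], [-6, 25, 6, 0, 3.1, 5.6], [-3, 25, 5, 0, 3.1, 5.6], [-2, 26, 5, 0, 3.1, 5.7], [1, 26, 5, 0, 3.1, 5.6], [4, 25, 6, 0, 3.1, 5.6], [5, 26, 5, 0, 3.1, 5.6], [7, 24, 6, 0, 3, 5.7], [10, 24, 6, 0, 3.1, 5.6], [11.4, 22.4, 7.3, 0, 3.1, 5.6]]
[-0.04 -0.5  -0.86] [0.47 0.83 0.32]
[ 0.17 -0.35 -0.92] [0.52 0.56 0.65]
[ 0.42 -0.28 -0.86] [0.34 0.25 0.91]
```

>>> apply_moves([
  [[-5, 0, -5, 0, 0, 0], [-15, 0, -15, 0, 0, 0], [-21, 0, -21, 0, 0, 0], [-21, 0, -21, 0, 0, 0], [-21, 0, -21, 0, 0, 0], [-15, 0, -15, 0, 0, 0], [-8, 0, -8, 0, 0, 0]],
])

```text
time: 5.9
position: [486.8, 237.3, 166.1]
ee_rot: [179.8, 44.8, 77.9]
contact_force: [-0.2, 0.5, -3.8]
grip_width: 0.643
gripper_force: 84.9
```

>>> apply_moves([
  [[-20, 9, 14, 0, 3.1, 5.6], [-20, 11, 14, 0, 3.1, 5.7], [-19, 13, 12, 0, 3.1, 5.6], [-19, 15, 11, 0, 3.1, 5.6], [-18, 16, 10, 0, 3.1, 5.6], [-16, 19, 10, 0, 3.1, 5.6], [-15, 19, 8, -0.1, 3.1, 5.7], [-14, 22, 8, 0, 3, 5.6], [-11, 22, 7, 0, 3.1, 5.6], [-10, 24, 6, 0, 3.1, 5.7]],
])

```text
time: 6.9
position: [524.1, -21.3, 202.8]
ee_rot: [157.1, -0.0, 25.7]
contact_force: [1.5, 0.2, -3.4]
grip_width: 0.643
gripper_force: 85.0
```

```bash
python3 - <<'E'
from h import *
st()
f=Rfin(-26); T=tcp_for([551,-270,85],f)
plan(T+[0,0,100],f,30,6.2)
E
```

```text
6.9 [524.1 -21.3 202.8] [157.1  -0.   25.7] [  8. -14.  95. -22.  92.  70.] [ 1.5  0.2 -3.4] 0.64 85.0
11
[[-7, 21, 9, 0, 2.8, 5.1], [-5, 21, 8, 0, 2.9, 5.1], [-4, 22, 8, 0, 2.8, 5.1], [-3, 22, 7, 0, 2.8, 5.1], [-1, 22, 8, 0, 2.8, 5.1], [1, 22, 8, 0, 2.9, 5.1], [3, 22, 8, 0, 2.8, 5.1], [4, 22, 8, 0, 2.8, 5.1], [5, 21, 8, 0, 2.8, 5.1], [7, 21, 8, 0, 2.9, 5.1]]
[[8.1, 19.7, 9.4, 0, 2.8, 5.1]]
```

>>> apply_moves([
  [[-7, 21, 9, 0, 2.8, 5.1], [-5, 21, 8, 0, 2.9, 5.1], [-4, 22, 8, 0, 2.8, 5.1], [-3, 22, 7, 0, 2.8, 5.1], [-1, 22, 8, 0, 2.8, 5.1], [1, 22, 8, 0, 2.9, 5.1], [3, 22, 8, 0, 2.8, 5.1], [4, 22, 8, 0, 2.8, 5.1], [5, 21, 8, 0, 2.8, 5.1], [7, 21, 8, 0, 2.9, 5.1]],
])

```text
time: 7.9
position: [559.2, -252.9, 204.4]
ee_rot: [175.3, -42.0, -19.3]
contact_force: [0.3, 1.3, -4.1]
grip_width: 0.645
gripper_force: 84.9
```

>>> apply_moves([
  [[8, 19.7, 9.4, 0, 2.8, 5.1], [0, 0, 0, 0, 0, 0], [0, 0, 0, 0, 0, 0], [0, 0, 0, 0, 0, 0]],
])

```text
time: 8.3
position: [564.1, -274.3, 205.7]
ee_rot: [179.8, -45.0, -25.7]
contact_force: [0.7, 0.5, -2.6]
grip_width: 0.642
gripper_force: 85.4
```

```bash
python3 - <<'E'
from h import *
st()
f=Rfin(-26); T=tcp_for([551,-270,85],f)
c=vision.read_camera("scene"); 
I=cv2.resize(c["img"][120:300,140:340],(800,720))[:600,:,::-1]; cv2.imwrite("pics/s1.png",I)
s=state(); r=R.from_euler("xyz",s["ee_rot"],degrees=True); print("centre",s["position"]+r.apply(off),"axis",r.apply(ax))
for o in outline_of("canister",c)[:2]: 
  m=o["pixels"]; print(o["box"],o["confidence"])
  ys,xs=np.nonzero(m); print("axis px",np.polyfit(np.unique(ys),[xs[ys==y].mean() for y in np.unique(ys)],1))
P=s["position"]+r.apply(off); a2=proj(c,[P+r.apply(ax)*70,P-r.apply(ax)*70]); print("pred",a2)
plan(T+[0,0,8],f,25,6)
E
```

```text
8.3 [ 564.1 -274.3  205.7] [179.8 -45.  -25.7] [-31. -29. 113.   4.  51.  84.] [ 0.7  0.5 -2.6] 0.64 85.4
centre [ 552.56494731 -267.97835803  185.95753371] axis [0.00160225 0.001338   0.99999782]
[215.3, 175.3, 29.6, 60.8] 0.88
axis px [1.00237969e-01 1.98962797e+02]
pred [[214.60497992 151.96144426]
 [219.87746306 201.04484803]]
4
[[-17, 1, 16, 0, 0, 0.1], [-16, 0, 17, -0.1, 0, 0], [-17, 1, 16, 0, 0, 0.1], [-16.5, 0.5, 16.4, 0, 0, 0.1]]
```

View pics/s1.png

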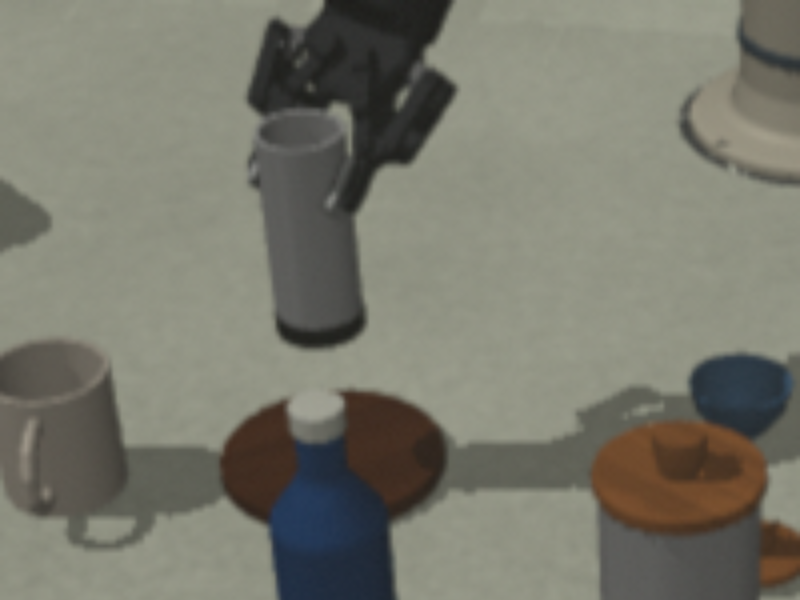

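Held upright over the stand, mouth up: the canister spans about (215,145)–(220,206) in the full scene image, and its axis matches the prediction. Now I'm lowering it.

>>> apply_moves([
  [[-17, 1, 16, 0, 0, 0.1], [-16, 0, 17, 0, 0, 0], [-17, 1, 16, 0, 0, 0.1], [-16.5, 0.5, 16.4, 0, 0, 0.1], [0, 0, 0, 0, 0, 0], [0, 0, 0, 0, 0, 0]],
])

```text
time: 9.0
position: [563.0, -276.6, 113.6]
ee_rot: [-179.9, -45.1, -26.2]
contact_force: [0.1, -0.2, -2.3]
grip_width: 0.64
gripper_force: 85.4
```

```bash
python3 - <<'E'
from h import *
st()
s=state(); r=R.from_euler("xyz",s["ee_rot"],degrees=True); P=s["position"]+r.apply(off); print("centre",P)
V=[]
for n in("top","scene"):
    c=vision.read_camera(n); o=outline_of("canister",c)
    for k in o[:2]: print(n,k["box"],k["confidence"],proj(c,P))
    V.append((c,o[0]["pixels"].astype(np.float32)))
for k in range(2):
  pz=lambda p:(R.from_rotvec([p[2]/100,0,0]),np.r_[p[:2],P[2]])
  # fit centre x,y and tilts
def cost(p):
    rr=R.from_rotvec([p[3],p[4],0],degrees=True); Q=rr.apply(SH["canister"])+p[:3]
    return sum(np.abs(hullmask(c,Q)-m).sum()/m.sum() for c,m in V)
x0=np.r_[P,0,0]; s0=np.vstack([x0]+[x0+d for d in np.diag([8.,8,8,6,6])])
q=minimize(cost,x0,method="Nelder-Mead",options=dict(initial_simplex=s0,maxiter=400)); print(cost(x0),q.x.round(1),q.fun)
E
```

```text
9.0 [ 563.  -276.6  113.6] [-179.9  -45.1  -26.2] [-31. -26. 121.   6.  41.  82.] [ 0.1 -0.2 -2.3] 0.64 85.4
centre [ 551.25126579 -270.25142552   93.33747811]
top [432.2, 272.2, 23.6, 23.4] 0.8 [[425.12214617 275.66814484]]
scene [217.8, 204.3, 22.4, 52.4] 0.77 [[219.98539252 208.18016879]]
1.1230197 [ 552.3 -274.    94.    -5.     1.4] 0.96463942527771
```

>>> apply_moves([
  [[-2, 0, 2, 0, 0, 0], [-1.5, 0, 1.5, 0, 0, 0], [-1, 0, 1, 0, 0, 0], [0, 0, 0, 0, 0, 0], [0, 0, 0, 0, 0, 0]],
])

```text
time: 9.7
position: [562.5, -277.0, 106.5]
ee_rot: [-179.9, -45.1, -26.3]
contact_force: [-0.1, -0.2, -2.7]
grip_width: 0.641
gripper_force: 85.5
```

>>> apply_moves([
  [[-0.7, 0, 0.7, 0, 0, 0], [0, 0, 0, 0, 0, 0], [0, 0, 0, 0, 0, 0]],
])

```text
time: 10.0
position: [562.9, -277.2, 106.4]
ee_rot: [-179.9, -45.2, -26.3]
contact_force: [-0.7, -0.4, -1.1]
grip_width: 0.645
gripper_force: 85.7
```

>>> apply_moves([
  [[-0.7, 0, 0.7, 0, 0, 0], [0, 0, 0, 0, 0, 0], [0, 0, 0, 0, 0, 0]],
])

```text
time: 10.3
position: [563.3, -277.4, 106.4]
ee_rot: [-179.9, -45.3, -26.3]
contact_force: [-1.0, 1.4, 4.9]
grip_width: 0.64
gripper_force: 86.0
```

>>> apply_moves([
  [[0, 0, 0, 0, 0, 0], [0, 0, 0, 0, 0, 0], [0, 0, 0, 0, 0, 0]],
], squeeze=20)

```text
time: 10.6
position: [563.3, -277.4, 106.4]
ee_rot: [-179.9, -45.3, -26.3]
contact_force: [-2.2, 1.6, 5.3]
grip_width: 0.642
gripper_force: 86.0
```

>>> apply_moves([
  [[0, 0, 0, 0, 0, 0], [0, 0, 0, 0, 0, 0], [0, 0, 0, 0, 0, 0], [0, 0, 0, 0, 0, 0]],
], jaw=62)

```text
time: 11.0
position: [562.4, -277.0, 104.0]
ee_rot: [-179.9, -45.1, -26.3]
contact_force: [1.1, 0.4, 0.1]
grip_width: 0.729
gripper_force: 0.0
```

>>> apply_moves([
  [[0, 0, 0, 0, 0, 0], [0, 0, 0, 0, 0, 0], [0, 0, 0, 0, 0, 0], [0, 0, 0, 0, 0, 0]],
], jaw=85)

```text
time: 11.4
position: [562.6, -277.1, 104.7]
ee_rot: [-179.9, -45.1, -26.3]
contact_force: [-0.2, 0.4, -0.5]
grip_width: 0.991
gripper_force: 0.0
```

```bash
python3 - <<'E'
from h import *
st()
c=vision.read_camera("wrist"); save(c,"w3.png")
E
```

```text
11.4 [ 562.6 -277.1  104.7] [-179.9  -45.1  -26.3] [-31. -26. 121.   6.  40.  82.] [-0.2  0.4 -0.5] 0.99 0.0
```

View pics/w3.png

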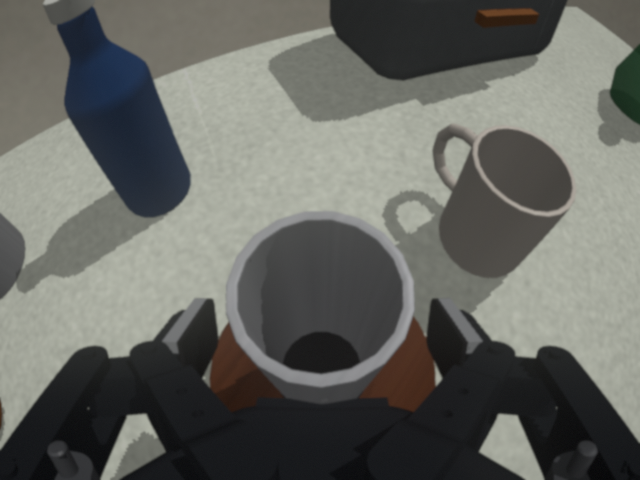

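```bash
python3 - <<'E'
from h import *
D=R.from_euler("xyz",[180,0,0],degrees=True)
s=state(); r=R.from_euler("xyz",s["ee_rot"],degrees=True)
e=plan(s["position"]-120*r.as_matrix()[:,2],None,25)
plan([620.3,23.5,150],D,32,6.5,e)
E
```

```text
5
[[0, 0, -24, 0, 0, 0], [0, 0, -24, 0, 0, 0], [0, 0, -24, 0, 0, 0], [0, 0, -24, 0, 0, 0], [0, 0, -24, 0, 0, 0]]
10
[[-3, -30, 3, 1, -4.4, -2.5], [-1, -29, 4, 1, -4.5, -2.5], [1, -30, 4, 1.1, -4.4, -2.5], [2, -29, 5, 1, -4.4, -2.4], [4, -29, 5, 1, -4.5, -2.5], [6, -29, 5, 1, -4.4, -2.5], [7, -28, 5, 1.1, -4.4, -2.5], [9, -28, 5, 1, -4.5, -2.5], [10, -28, 5, 1, -4.4, -2.5], [12, -26.7, 4.5, 1, -4.4, -2.5]]
```

>>> apply_moves([
  [[0, 0, -8, 0, 0, 0], [0, 0, -16, 0, 0, 0], [0, 0, -24, 0, 0, 0], [0, 0, -24, 0, 0, 0], [0, 0, -24, 0, 0, 0], [0, 0, -24, 0, 0, 0]],
])

```text
time: 12.05
position: [485.4, -239.1, 190.6]
ee_rot: [-179.9, -45.2, -26.3]
contact_force: [0.6, -1.3, 0.1]
grip_width: 0.995
gripper_force: 0.0
```

>>> apply_moves([
  [[-3, -30, 3, 1, -4.4, -2.5], [-1, -29, 4, 1, -4.5, -2.5], [1, -30, 4, 1.1, -4.4, -2.5], [2, -29, 5, 1, -4.4, -2.4], [4, -29, 5, 1, -4.5, -2.5], [6, -29, 5, 1, -4.4, -2.5], [7, -28, 5, 1.1, -4.4, -2.5], [9, -28, 5, 1, -4.5, -2.5], [10, -28, 5, 1, -4.4, -2.5], [12, -26.7, 4.5, 1, -4.4, -2.5]],
])

```text
time: 13.05
position: [620.8, 24.7, 151.0]
ee_rot: [-180.0, 0.1, 0.2]
contact_force: [1.0, -1.2, 0.3]
grip_width: 0.994
gripper_force: 0.0
```

```bash
cat >> h.py <<'E'
def wray(c,uv):
    uv=np.atleast_2d(np.float64(uv)); m=np.array(c["mtx"]); d=(uv-m[:2,2])/m[0,0]; t=np.linalg.norm(d,axis=1); k=np.sinc(t/np.pi)
    return np.c_[d*k[:,None],np.cos(t)]
def wproj(c,P):
    E=np.linalg.inv(c["extrinsics"]); p=np.atleast_2d(P)@E[:3,:3].T+E[:3,3]; q=np.linalg.norm(p[:,:2],axis=1); t=np.arctan2(q,p[:,2])
    m=np.array(c["mtx"]); return m[:2,2]+m[0,0]*p[:,:2]*(t/np.maximum(q,1e-9))[:,None]
E
python3 - <<'E'
from h import *
import h
st()
V={}
for n in("top","scene"):
    c=vision.read_camera(n); o=outline_of("canister",c)
    for k in o[:2]: print(n,k["box"],k["confidence"])
    if n=="top": print("can top",fit("canister",[(c,o[0]["pixels"].astype(np.float32))],[551,-270],pose=lambda p:(R.identity(),np.r_[p[:2],85])))
    for k in o:
        if abs(k["box"][0]-220)<25: print("can scene",fit("canister",[(c,k["pixels"].astype(np.float32))],[551,-270],pose=lambda p:(R.identity(),np.r_[p[:2],85])))
c=vision.read_camera("wrist"); save(c,"w4.png")
E=np.array(c["extrinsics"]); print("cam",E[:3,3].round(1),E[:3,2].round(3))
o=outline_of("lid",c); print([(k["box"],k["confidence"]) for k in o[:3]])
m=o[0]["pixels"].astype(np.float32)
pin=h.proj; h.proj=wproj
print("lid wrist",fit("lid",[(c,m)],[620,23.5]))
print("pred TCP px",wproj(c,[[*state()["position"][:2],42]]),wproj(c,[[620.3,23.5,42]]))
E
```

```text
13.05 [620.8  24.7 151. ] [-1.8e+02  1.0e-01  2.0e-01] [-1.  8. 75.  0. 96. 89.] [ 1.  -1.2  0.3] 0.99 0.0
top [425.8, 275.2, 34.8, 28.3] 0.9
can top (array([ 553.1, -270.1]), np.float64(0.037))
scene [222.8, 258.4, 32.5, 83.8] 0.6
scene [219.2, 208.4, 26.3, 49.8] 0.58
can scene (array([ 782.6, -200.3]), np.float64(0.245))
can scene (array([ 549.1, -272.9]), np.float64(0.404))
cam [687.8  23.6 292.4] [-0.267 -0.001 -0.964]
[([325.5, 232.9, 84.3, 77.4], 0.84)]
lid wrist (array([618.5,  22.6]), np.float64(0.054))
pred TCP px [[322.42695996 240.54494501]] [[321.61692294 240.22712825]]
```

View pics/w4.png

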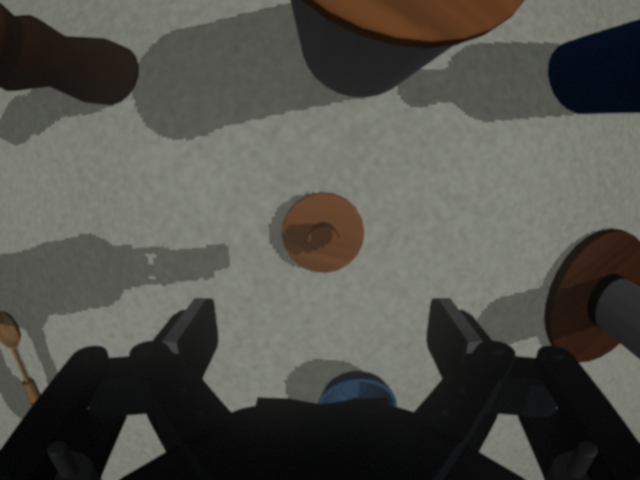

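The lid is centred at about (323,232), with the knob near (320,235). It sits 1–2 mm off the TCP, and I'm correcting for that as I descend.

>>> apply_moves([
  [[-1.5, 1.8, 30, 0, 0, 0], [0, 0, 30, 0, 0, 0], [0, 0, 30, 0, 0, 0], [0, 0, 22, 0, 0, 0], [0, 0, 14, 0, 0, 0], [0, 0, 7, 0, 0, 0], [0, 0, 0, 0, 0, 0], [0, 0, 0, 0, 0, 0]],
], jaw=85)

```text
time: 14.15
position: [619.7, 21.5, 18.9]
ee_rot: [180.0, -0.2, 0.0]
contact_force: [-0.1, -0.6, 0.4]
grip_width: 0.991
gripper_force: 0.0
```

>>> apply_moves([
  [[0, 0, 0, 0, 0, 0], [0, 0, 0, 0, 0, 0], [0, 0, 0, 0, 0, 0], [0, 0, 0, 0, 0, 0], [0, 0, 0, 0, 0, 0], [0, 0, 0, 0, 0, 0], [0, 0, 0, 0, 0, 0], [0, 0, 0, 0, 0, 0]],
], jaw=10, squeeze=40)

```text
time: 14.95
position: [619.1, 21.7, 17.3]
ee_rot: [180.0, -0.1, 0.0]
contact_force: [-0.9, 0.1, 1.5]
grip_width: 0.261
gripper_force: 39.1
```

```bash
python3 - <<'E'
from h import *
st()
c=vision.read_camera("wrist"); save(c,"w5.png")
E
```

```text
14.95 [619.1  21.7  17.3] [ 1.8e+02 -1.0e-01  0.0e+00] [-1. 12. 85. -0. 83. 89.] [-0.9  0.1  1.5] 0.26 39.1
```

View pics/w5.png

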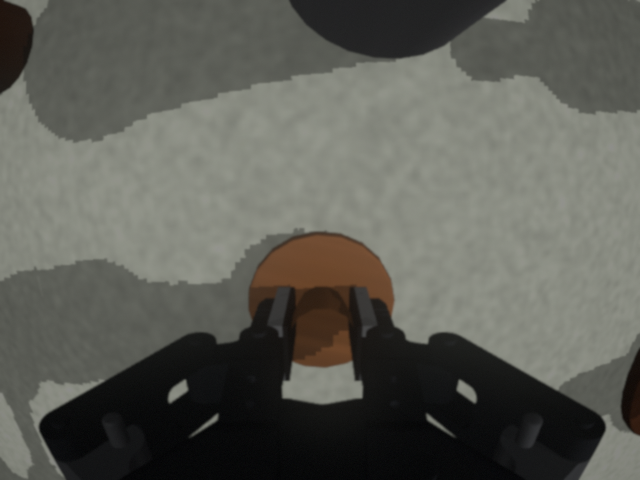

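>>> apply_moves([
  [[0, 0, -10, 0, 0, 0], [0, 0, -25, 0, 0, 0], [0, 0, -35, 0, 0, 0], [0, 0, -35, 0, 0, 0], [0, 0, -35, 0, 0, 0], [0, 0, -35, 0, 0, 0], [0, 0, -25, 0, 0, 0], [0, 0, 0, 0, 0, 0]],
])

```text
time: 15.8
position: [620.1, 21.7, 222.8]
ee_rot: [180.0, -0.5, 0.0]
contact_force: [0.0, 0.1, -0.1]
grip_width: 0.262
gripper_force: 39.3
```

```bash
python3 - <<'E'
from h import *
st()
plan([552.5,-270,205],R.from_euler("xyz",[180,0,0],degrees=True),30)
E
```

```text
15.8 [620.1  21.7 222.8] [180.   -0.5   0. ] [ -1.   8.  69.  -0. 103.  89.] [ 0.   0.1 -0.1] 0.26 39.3
10
[[-7, 29, 2, 0, -0.1, 0], [-7, 29, 1, 0, 0, 0], [-6, 29, 2, 0, -0.1, 0], [-7, 30, 2, 0, 0, 0], [-7, 29, 2, 0, -0.1, 0], [-7, 29, 2, 0, 0, 0], [-7, 29, 1, 0, -0.1, 0], [-6, 29, 2, 0, 0, 0], [-7, 29, 2, 0, -0.1, 0], [-6.9, 29.6, 1.7, 0, 0, 0]]
```

>>> apply_moves([
  [[-7, 29, 2, 0, 0, 0], [-7, 29, 1, 0, 0, 0], [-6, 29, 2, 0, 0, 0], [-7, 30, 2, 0, 0, 0], [-7, 29, 2, 0, 0, 0], [-7, 29, 2, 0, 0, 0], [-7, 29, 1, 0, 0, 0], [-6, 29, 2, 0, 0, 0], [-7, 29, 2, 0, 0, 0], [-6.9, 29.6, 1.7, 0, 0, 0]],
])

```text
time: 16.8
position: [550.2, -270.7, 197.5]
ee_rot: [-179.9, 0.1, 0.0]
contact_force: [0.5, 0.3, -0.8]
grip_width: 0.265
gripper_force: 39.3
```

>>> apply_moves([
  [[0, 0, 0, 0, 0, 0], [0, 0, 0, 0, 0, 0]],
])

```text
time: 17.0
position: [550.5, -270.1, 197.8]
ee_rot: [-179.9, 0.1, -0.0]
contact_force: [0.8, 1.3, -1.3]
grip_width: 0.261
gripper_force: 39.4
```

```bash
python3 - <<'E'
from h import *
st()
c=vision.read_camera("wrist"); save(c,"w6.png")
print(wproj(c,[[552.5,-270,155],[552.5+28,-270,155],[552.5,-242,155],[552.5,-298,155]]).round(0).tolist())
c=vision.read_camera("scene"); 
I=cv2.resize(c["img"][110:260,140:300],(640,600))[:,:,::-1]; cv2.imwrite("pics/s2.png",I)
J=cv2.imread("pics/w6.png"); cv2.imwrite("pics/c2.png",np.hstack([cv2.resize(I,(400,375)),cv2.resize(J[100:475,120:520],(400,375))]))
E
```

```text
17.0 [ 550.5 -270.1  197.8] [-1.799e+02  1.000e-01 -0.000e+00] [-29.   7.  72.   0. 101.  61.] [ 0.8  1.3 -1.3] 0.26 39.4
[[321.0, 268.0], [321.0, 216.0], [269.0, 268.0], [374.0, 268.0]]
```

View pics/c2.png

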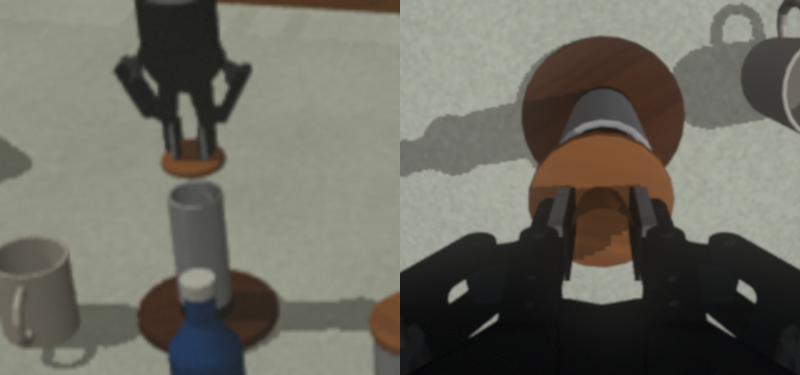

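```bash
python3 - <<'E'
from h import *
import h
c=vision.read_camera("wrist"); h.proj=wproj
m=outline_of("canister",c); l=outline_of("lid",c)
print([(k["box"],k["confidence"]) for k in m+l])
L=cv2.dilate(l[0]["pixels"].astype(np.uint8),np.ones((5,5))); m=m[0]["pixels"].astype(np.float32)
W=(1-L).astype(np.float32); W[300:]=0
print("mask rows",np.nonzero((m*W).any(1))[0][[0,-1]])
for zc in (85,):
    def cost(p): return (np.abs(hullmask(c,SH["canister"]+[p[0],p[1],zc])-m)*W).sum()
    x0=np.array([552.,-270]); r=minimize(cost,x0,method="Nelder-Mead",options=dict(initial_simplex=[x0,x0+[8,0],x0+[0,8]])); print(r.x.round(1),r.fun,(m*W).sum(),cost(x0))
# lid held
s=state(); z=s["position"][2]-17.3
l=l[0]["pixels"].astype(np.float32); W=np.ones((480,640),np.float32); W[285:]=0
def cost(p): return (np.abs(hullmask(c,SH["lid"]+[p[0],p[1],z])-l)*W).sum()
x0=np.array([550.5,-270]); r=minimize(cost,x0,method="Nelder-Mead",options=dict(initial_simplex=[x0,x0+[8,0],x0+[0,8]])); print("lid",r.x.round(1),r.fun,s["position"].round(1))
E
```

```text
[([327.1, 217.7, 87.2, 65.0], 0.76), ([321.9, 300.2, 147.4, 132.7], 0.79)]
mask rows [187 247]
[ 552.5 -271. ] 329.3125 2763.0 429.25
lid [ 549.8 -268.7] 98.6875 [ 551.5 -268.9  199.3]
```

>>> apply_moves([
  [[1.5, 1.3, 4, 0, 0, 0], [1, 1.2, 8, 0, 0, 0], [0, 0, 6, 0, 0, 0], [0, 0, 4, 0, 0, 0], [0, 0, 4, 0, 0, 0], [0, 0, 0, 0, 0, 0], [0, 0, 0, 0, 0, 0]],
])

```text
time: 17.95
position: [553.6, -272.5, 173.4]
ee_rot: [180.0, -0.0, 0.0]
contact_force: [-0.3, 0.5, -0.2]
grip_width: 0.263
gripper_force: 39.4
```

>>> apply_moves([
  [[0, 0, 2, 0, 0, 0], [0, 0, 1.5, 0, 0, 0], [0, 0, 0, 0, 0, 0], [0, 0, 0, 0, 0, 0]],
])

```text
time: 18.35
position: [553.7, -272.4, 169.9]
ee_rot: [180.0, -0.0, 0.0]
contact_force: [0.6, -0.6, -1.1]
grip_width: 0.26
gripper_force: 39.4
```

>>> apply_moves([
  [[0, 0, 1.5, 0, 0, 0], [0, 0, 0, 0, 0, 0], [0, 0, 0, 0, 0, 0]],
])

```text
time: 18.65
position: [553.7, -272.4, 168.3]
ee_rot: [180.0, -0.0, 0.0]
contact_force: [0.6, 0.2, -1.2]
grip_width: 0.262
gripper_force: 39.4
```

Plug is now in the mouth (lid underside at 151, rim at 155) with no contact force.

>>> apply_moves([
  [[0, 0, 1.5, 0, 0, 0], [0, 0, 1, 0, 0, 0], [0, 0, 0, 0, 0, 0], [0, 0, 0, 0, 0, 0]],
])

```text
time: 19.05
position: [553.7, -272.4, 165.8]
ee_rot: [180.0, -0.0, 0.0]
contact_force: [0.2, 0.0, -1.5]
grip_width: 0.264
gripper_force: 39.4
```

>>> apply_moves([
  [[0, 0, 0.8, 0, 0, 0], [0, 0, 0, 0, 0, 0], [0, 0, 0, 0, 0, 0]],
])

```text
time: 19.35
position: [553.7, -272.4, 165.1]
ee_rot: [180.0, -0.0, 0.0]
contact_force: [0.1, 0.0, -1.5]
grip_width: 0.258
gripper_force: 39.4
```

>>> apply_moves([
  [[0, 0, 0.8, 0, 0, 0], [0, 0, 0, 0, 0, 0], [0, 0, 0, 0, 0, 0]],
])

```text
time: 19.65
position: [553.8, -272.4, 164.5]
ee_rot: [180.0, -0.1, 0.0]
contact_force: [0.2, 0.4, 0.2]
grip_width: 0.265
gripper_force: 39.5
```

>>> apply_moves([
  [[0, 0, 0.7, 0, 0, 0], [0, 0, 0, 0, 0, 0], [0, 0, 0, 0, 0, 0]],
])

```text
time: 19.95
position: [553.9, -272.6, 164.4]
ee_rot: [179.9, -0.1, 0.0]
contact_force: [-0.9, 0.8, 3.4]
grip_width: 0.264
gripper_force: 39.7
```

>>> apply_moves([
  [[0, 0, 0, 0, 0, 0], [0, 0, 0, 0, 0, 0], [0, 0, 0, 0, 0, 0], [0, 0, 0, 0, 0, 0], [0, 0, 0, 0, 0, 0]],
], jaw=50)

```text
time: 20.45
position: [553.6, -272.4, 163.3]
ee_rot: [180.0, -0.0, 0.0]
contact_force: [0.8, -0.0, 0.2]
grip_width: 0.586
gripper_force: 0.0
```

>>> apply_moves([
  [[0, 0, -5, 0, 0, 0], [0, 0, -15, 0, 0, 0], [0, 0, -25, 0, 0, 0], [0, 0, -30, 0, 0, 0], [0, 0, -25, 0, 0, 0], [0, 0, 0, 0, 0, 0], [0, 0, 0, 0, 0, 0]],
])

```text
time: 21.15
position: [554.0, -272.6, 265.3]
ee_rot: [179.9, -0.2, 0.0]
contact_force: [-0.0, -0.6, -0.7]
grip_width: 0.582
gripper_force: 0.0
```

```bash
python3 - <<'E'
from h import *
st()
c=vision.read_camera("wrist"); save(c,"w7.png"); d=vision.read_camera("scene")
I=cv2.resize(d["img"][130:280,140:300],(400,375))[:,:,::-1]; J=cv2.imread("pics/w7.png"); cv2.imwrite("pics/c3.png",np.hstack([I,cv2.resize(J[100:475,120:520],(400,375))]))
E
```

```text
21.15 [ 554.  -272.6  265.3] [179.9  -0.2   0. ] [-29.   8.  64.  -0. 108.  61.] [-0.  -0.6 -0.7] 0.58 0.0
```

View pics/c3.png

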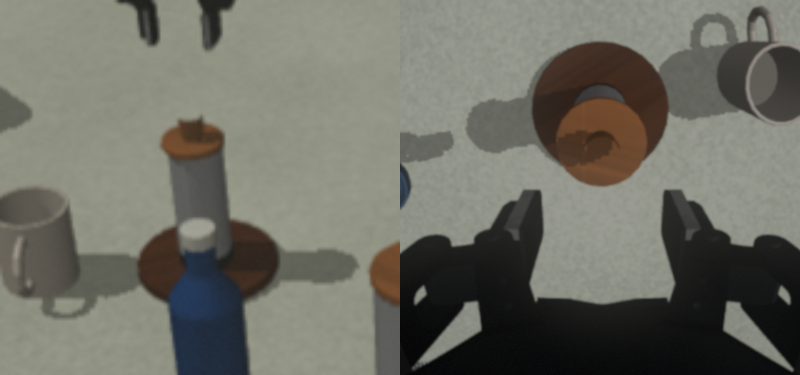

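The lid sits flat and centred on the upright canister, inside the stand's outline (disc centre at about crop (601,141)). The gripper is clear, so I'm handing in.

```bash
python3 -c "
from h import *
print(workorder.finish_job())"
```

```text
the job is handed in; nothing more can be done
None
```

I stood the canister upright on the stand, released it and put its lid on, then handed the job in at about 21 s of the 59 s allowed. The last pictures show the lid level and seated; the hand-in call gave no verdict.

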